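# Restock the jar rack and lock its guard

## Task

Restock the spice rack on the worktop: first turn its lock collar back to the open mark so that the steel guard drops, then stand every glass jar upright on the rings of the back row and every tin upright on the rings of the front row, each centred on its ring, filling both rows from the collar end with no ring skipped. Once all are in place, turn the collar to its locked mark (not past it) so that the guard stands fully up, and leave the soap, mug and pepper mill where they are.

Things in the scene. Friction and masses are not known exactly. Their poses are not given: they have to be found in the camera images.
- rack: wooden jar rack fixed on the worktop, a board 170 deep (its x), 365 long (its y), its flat top 40 above the worktop. Origin on the worktop, 85 behind the front edge; the board runs from y = -150 to y = +215. x points from the front row to the back row, z up. A lip along the back edge (x = 85 to 93) rises 12 above the board. The lock collar stands at the +y end. (mm)
- collar (a joint): angle of the captive lock collar about its upright axis, rad: 0 = open mark (also its stop), 1.4 = locked mark, 1.75 = far stop, past the mark. It grows clockwise seen from above. It stays where left (about 2.5 N on the tab turns it). Its cam drives the steel guard: down at 0, fully up at 1.4, rising evenly with the angle. (mm)
- collar_axis (a point): point on the collar's axis, at board level (40 above the worktop). The grey collar is 76 in diameter, its top 72 above the worktop; the dark fixed post in its middle ends 86 above the worktop. (mm)
- collar_tab (a point): middle of the top of the collar's black upright tab, which is turned with the collar: 62 from the axis, 84 above the worktop. The tab is a plate 12 thick, reaching radially from 34 to 84 from the axis and from 50 to 84 above the worktop; it can be pinched across its thickness from above, or pushed sideways. (mm)
- open_mark (a point): open mark, one black cross bar on the collar's flange, 45 from the axis; with the collar open, the tab stands radially over it (pointing to the rack's -x). Drawn 48 above the worktop (mm)
- locked_mark (a point): locked mark, a pair of black radial lines on the flange, 45 from the axis; with the collar locked, the tab stands centred between the two lines. Drawn 48 above the worktop (mm)
- guard (a joint): height of the steel guard plate, m: 0 = down, its top 39 above the worktop (just below the board); 0.030 = fully up, 30 above that. The plate, 8 thick and 244 long, runs along the front edge of the board (centre at rack x = -91, y = -145 to +99). Moved only by the collar's cam. (mm)
- back1 (a point): centre of ring 1 of the back (+x) row, counted from the collar end: a thin dark circle 62 across printed on the board top (40 above the worktop), at rack x = 43, y = 55 (mm)
- back2 (a point): centre of ring 2 of the back (+x) row, counted from the collar end: a thin dark circle 62 across printed on the board top (40 above the worktop), at rack x = 43, y = -25 (mm)
- back3 (a point): centre of ring 3 of the back (+x) row, counted from the collar end: a thin dark circle 62 across printed on the board top (40 above the worktop), at rack x = 43, y = -105 (mm)
- front1 (a point): centre of ring 1 of the front (-x) row, counted from the collar end: a thin dark circle 62 across printed on the board top (40 above the worktop), at rack x = -35, y = 55 (mm)
- front2 (a point): centre of ring 2 of the front (-x) row, counted from the collar end: a thin dark circle 62 across printed on the board top (40 above the worktop), at rack x = -35, y = -25 (mm)
- front3 (a point): centre of ring 3 of the front (-x) row, counted from the collar end: a thin dark circle 62 across printed on the board top (40 above the worktop), at rack x = -35, y = -105 (mm)
- jar1: amber glass spice jar with a steel cap, 52 in diameter, 68 tall in all (body 54, cap 48 across), about 240 g, loose on the worktop to the robot's right; may be absent. Origin at the centre of its underside, z up its axis (mm)
- jar2: amber glass spice jar with a steel cap, 52 in diameter, 68 tall in all (body 54, cap 48 across), about 240 g, loose on the worktop to the robot's right; may be absent. Origin at the centre of its underside, z up its axis (mm)
- jar3: amber glass spice jar with a steel cap, 52 in diameter, 68 tall in all (body 54, cap 48 across), about 240 g, loose on the worktop to the robot's right; may be absent. Origin at the centre of its underside, z up its axis (mm)
- tin1: squat aluminium tin with a paper band, 52 in diameter, 45 tall, about 180 g, loose on the worktop to the robot's right; may be absent. Origin at the centre of its underside, z up its axis (mm)
- tin2: squat aluminium tin with a paper band, 52 in diameter, 45 tall, about 180 g, loose on the worktop to the robot's right; may be absent. Origin at the centre of its underside, z up its axis (mm)
- tin3: squat aluminium tin with a paper band, 52 in diameter, 45 tall, about 180 g, loose on the worktop to the robot's right; may be absent. Origin at the centre of its underside, z up its axis (mm)
- soap: clear soap bottle, 60 across, 170 tall, not part of the job; origin at the centre of its underside (mm)
- mug: white mug, 80 across, 90 tall, not part of the job; origin at the centre of its underside (mm)
- mill: dark wooden pepper mill, 56 across, 140 tall, not part of the job; origin at the centre of its underside (mm)
Not all that is in view belongs to the job. What is shaped like the tin3 but purple or turquoise is not meant.

How it is judged:
By the outcome, as a careful person would: the job done as asked, in the order asked, and still so for the second after the job is handed in, with the robot touching nothing.
Of jar1, jar2, jar3 only 2 to 3 are there at a start; the rules pass over those that are not, and their reading is None.
Of tin1, tin2, tin3 only 2 to 3 are there at a start; the rules pass over those that are not, and their reading is None.
At some moment in a run one of tin1, tin2, tin3 may be knocked a few centimetres aside while the robot is not near it.
It also fails if it takes over 208 s, if anything falls off the work surface, if the arm or the gripper's body presses on something with over 40 N, if the wrist force passes 120 N, or if a joint passes its speed limit or range.

## Robot

A 6-joint arm with a two-finger parallel gripper is mounted at the origin on the work surface. World frame = base frame: x ahead of the robot, y to its left, z up, the work surface at z = 0. Lengths are in m, angles in rad, forces in N, time in s.
With the tool pointing down it reaches from about 0.3 to 0.875 m from the base axis. Payload 6.4 kg.
Tool frame: the origin (TCP) lies midway between the tips of the shut fingers; the grasp point (between the pads) lies 19 mm behind it; z points along the fingers, y is the direction in which the jaws open and shut (so a half turn about z gives the same grasp; the last joint's range is limited). The gripper opens to 88 mm and grips with 3 to 60 N. Pads are 18 mm wide; open, the fingers measure 123 mm over their backs; the gripper's body (75 mm by 187 mm) begins 45 mm behind the grasp point.
Start: joints at [-1.418, 0.181, 1.607, -0, 1.354, -0.206], TCP at [0.202, -0.538, 0.239] pointing down, gripper open.
Joint ranges: [-2.99, 2.99], [-0.89, 2.07], [0.3, 2.58], [-1.14, 4.28], [0, 2.63], [-3.12, 3.12]. Speed limits (rad/s): [2.57, 2.57, 3.01, 3.14, 3.14, 3.14].

## Interface

Orientations are given as a unit quaternion [w, x, y, z].
In Python, from workcell import readout, optics, job gives the robot as it stands. The module is installed in compiled form; this text tells all that it offers.
- The arm moves only by the tool step_arm, never from a script. Its argument "rows" is a list of rows, each a list of 6 numbers: the shift along the tool's x, y, z scaled (see below), then the turn, a rotation vector about the tool's x, y, z scaled (see below). A call has 1 to 20 rows; each row shifts and turns the commanded pose from where the row before left it, along the tool's axes as they then stand; what a row does not reach is not made up. The controller multiplies each number of a shift by 0.15 m and each number of a turn by pi/4 rad. A row lasts 1/8 s, in which the tool goes at most 62.5 mm and 10.7 degrees, less where a joint would pass 70% of its speed; a pose out of reach is approached as far as the arm can. A call with a number of a shift or a turn outside -1 to 1 is refused whole. A call with a gripper value outside its range is refused whole. "fingers" is the closure, from 0 (fully open) to 1 (shut), set as the call begins (left out, the last holds). The fingers move at their own pace and stop on an object; the grip force is fixed at half the most. Time passes only in rows, so rows that do not move let the fingers close. It gives the time, the measured TCP pose, the force and the opening at its end, in the units of the state.
- readout.state(): the state, without advancing time (a new reading comes with each control period).
- optics.capture(name): name is "scene" or "top"; returns a dict with "image" (400x640x3 uint8, red, green, blue), "intrinsics" (3x3 intrinsics, pixels), "position" and "attitude" of the camera in the world. Camera axes: x right, y down, z forward; pixel columns grow to the right and rows downward; lengths in m; the calibration is good to about 2 mm. A picture is of the moment at which its call begins. There is no depth.
- job.close_job(): hands the job in, once; it reports no verdict.
The state is a dict: "time": time; "qpos": joint angles; "qvel": joint speeds; "effort": joint torques, N m; "ee_pos": TCP position; "eef_rot": TCP orientation; "force": force on the tool from outside, world axes, zero at the start; "ft_torque": the same for the moment, N m; "opening": opening from 0.0 (shut) to 1.0 (fully open).
Only numpy, scipy, OpenCV 4.12 (cv2) and the standard library are available. Lean on these libraries where they do the work, as an engineer would, in place of code of your own. Each camera call takes 0.05 s, during which the arm holds its last target. There are 200 camera calls.

## Working session

There is one attempt and no reset: what is moved stays moved. The work goes in short steps, Python scripts to look and compute and a tool call to move; the robot and the scene stay as the last step left them, time stands still between calls to the robot, and variables do not carry over. Pictures are saved under pics/ and viewed, about 12 in all and at most 16, crops included, and the job is handed in when it is done.

Besides the shell and the picture viewer there is one more tool, called after "Emit:" as a command line: name --pt "numbers of a row" for each row, then --argument value for the rest. step_arm: Moves the arm, as the interface text tells. Its arguments: {"type":"object","properties":{"rows":{"type":"array","items":{"type":"array","items":{"type":"number"}}},"fingers":{"type":"number"}},"required":["rows"]}

```bash
mkdir -p pics; cat > h.py <<'E'
import numpy as np,cv2
from workcell import readout,optics,job
from scipy.spatial.transform import Rotation as R
def cap(n,f=None):
    c=optics.capture(n)
    if f: cv2.imwrite('pics/'+f,c['image'][:,:,::-1])
    return c
def rot(c):
    a=np.array(c['attitude'],float)
    return a if a.shape==(3,3) else R.from_quat(a[[1,2,3,0]]).as_matrix()
def ray(c,u,v,z):
    d=rot(c)@np.linalg.inv(c['intrinsics'])@np.array([u,v,1.]);p=np.array(c['position'])
    return p+d*(z-p[2])/d[2]
def proj(c,P):
    q=c['intrinsics']@(rot(c).T@(np.array(P)-c['position']));return q[:2]/q[2]
E
python3 - <<'E'
from h import *
for n in('scene','top'):
    c=cap(n,n+'0.png');print(n,c['position'],rot(c).round(3).tolist(),c['intrinsics'])
print(readout.state())
E
```

```text
scene [ 1.11969247 -0.8801389   0.88564757] [[0.867, 0.304, -0.394], [0.498, -0.548, 0.672], [-0.011, -0.779, -0.627]] [[462.57176362   0.         316.84829928]
 [  0.         462.57176362 197.75366791]
 [  0.           0.           1.        ]]
top [0.5120429  0.01378571 0.98572499] [[0.007, -0.993, 0.122], [-1.0, -0.008, -0.015], [0.016, -0.122, -0.992]] [[391.48744205   0.         319.01078883]
 [  0.         391.48744205 204.36805772]
 [  0.           0.           1.        ]]
{'time': 0.1, 'qpos': array([-1.41833297e+00,  1.81480480e-01,  1.60785570e+00, -1.24904151e-05,
        1.35381511e+00, -2.06321910e-01]), 'qvel': array([-0.00159691, -0.00085498, -0.00193367, -0.00106688,  0.00012607,
        0.00022302]), 'effort': array([ 5.65497089e-07, -4.34822273e+01, -3.42698085e+01,  7.02347467e-02,
        3.40487121e-02, -4.76398100e-05]), 'ee_pos': array([ 0.20183261, -0.53791618,  0.23791779]), 'eef_rot': array([-7.79204073e-04,  9.83951709e-01,  1.78433258e-01,  1.48885468e-05]), 'force': array([ 0.23191971,  0.59942665, -0.6243889 ]), 'ft_torque': array([-0.03112349, -0.09037118, -0.02055938]), 'opening': 0.9962288058063455}
```

View pics/top0.png

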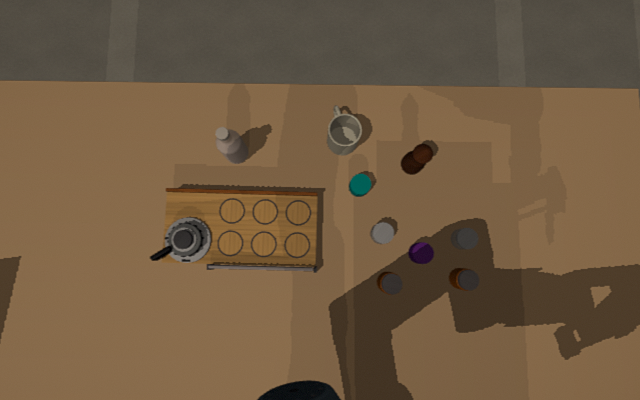

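View pics/scene0.png

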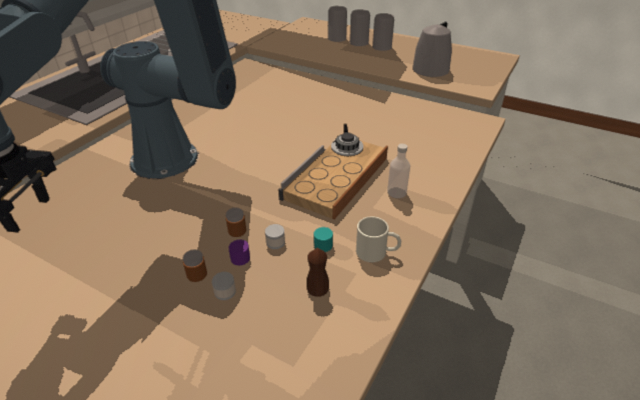

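Top view: amber jars at (391,283), (465,279); plain tins at (383,232), (467,239). Lookalikes: turquoise (360,185) and purple (421,253), not to be used. Mill (415,158), mug (345,131), soap (230,145). The collar is at (184,239), its tab at (160,255). One close crop checks these choices.

```bash
python3 - <<'E'
from h import *
c=cap('top');im=c['image'][:,:,::-1].copy()
a=cv2.resize(im[200:300,340:490],None,fx=5,fy=5,interpolation=cv2.INTER_CUBIC)
b=cv2.resize(im[175:285,145:335],None,fx=4,fy=4,interpolation=cv2.INTER_CUBIC)
cv2.imwrite('pics/a.png',a);cv2.imwrite('pics/b.png',b)
g=cv2.cvtColor(im,cv2.COLOR_BGR2GRAY);g4=cv2.resize(g,None,fx=4,fy=4,interpolation=cv2.INTER_CUBIC)
t=cv2.adaptiveThreshold(g4,255,cv2.ADAPTIVE_THRESH_MEAN_C,cv2.THRESH_BINARY_INV,41,8)
cs,_=cv2.findContours(t,cv2.RETR_LIST,cv2.CHAIN_APPROX_NONE)
for k in cs:
    if len(k)<200:continue
    (x,y),(p,q),an=cv2.fitEllipse(k)
    if 85<p<125 and 85<q<125 and 140<x/4<330 and 180<y/4<290:
        u,v=(x+.5)/4-.5,(y+.5)/4-.5;print(round(u,1),round(v,1),round(p),round(q),ray(c,u,v,.04).round(4)[:2])
hsv=cv2.cvtColor(im,cv2.COLOR_BGR2HSV)
m=((hsv[:,:,1]<70)&(hsv[:,:,2]>35)).astype(np.uint8);m[:, :340]=0;m[:190]=0;m[300:]=0;m[:,500:]=0
n,l,s,ce=cv2.connectedComponentsWithStats(m)
for i in range(1,n):
    if s[i,4]>60:print(s[i],ce[i].round(1),ray(c,*ce[i],.068)[:2].round(4),ray(c,*ce[i],.045)[:2].round(4))
E
```

```text
296.7 244.8 90 91 [0.5299 0.0527]
263.3 243.9 90 92 [0.5313 0.1329]
229.9 242.9 89 92 [0.5331 0.2129]
296.7 244.7 105 106 [0.53   0.0529]
229.9 242.9 104 107 [0.5332 0.2129]
297.9 212.3 89 89 [0.6082 0.051 ]
264.8 211.4 88 90 [0.6098 0.1311]
231.6 210.5 88 91 [0.6114 0.2113]
297.8 212.4 103 105 [0.6081 0.0512]
264.8 211.4 103 106 [0.6098 0.1312]
231.6 210.5 103 106 [0.6114 0.2114]
[371 222  23  22 402] [382.2 232.6] [ 0.5591 -0.1484] [ 0.5603 -0.1525]
[451 228  27  21 470] [464.4 238.2] [ 0.5473 -0.342 ] [ 0.5482 -0.3509]
[458 270  21  20 333] [468.1 279.5] [ 0.4518 -0.347 ] [ 0.4503 -0.3561]
[382 274  20  20 317] [391.5 283.5] [ 0.4418 -0.1686] [ 0.44   -0.1732]
```

View pics/a.png

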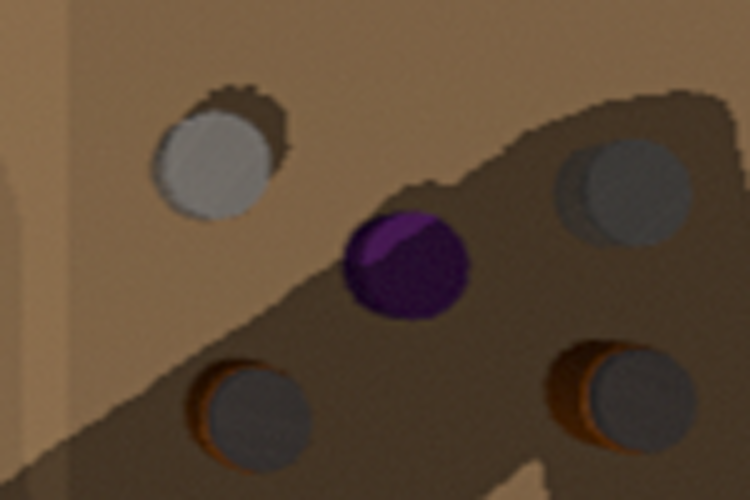

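View pics/b.png

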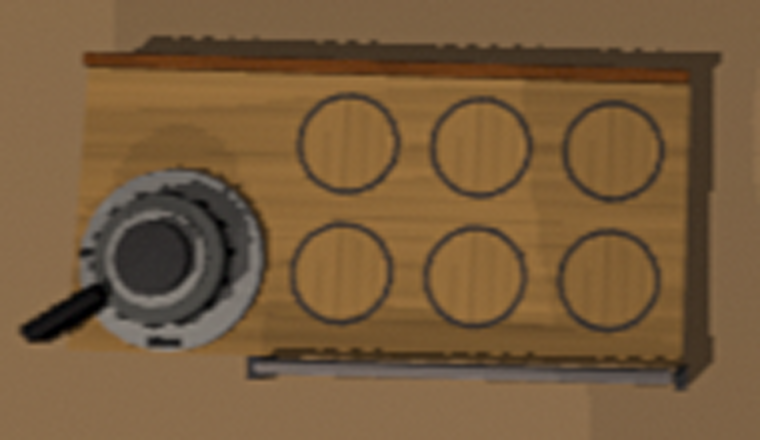

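```bash
cat >> h.py <<'E'
TH=-.0203
O=np.array([.5671,.1572])
def rk(x,y): return O+np.array([[np.cos(TH),-np.sin(TH)],[np.sin(TH),np.cos(TH)]])@[x,y]
E
python3 - <<'E'
from h import *
c=cap('top')
ax=ray(c,182.6,238.9,.086)[:2];om=ray(c,185.4,260.1,.048)[:2];tb=ray(c,160.4,252.9,.084)[:2]
lm=ray(c,165.9,237.6,.048)[:2]
th=TH
cols=c['image'][:,:,::-1][175:285,145:335]
g=cv2.cvtColor(cols,cv2.COLOR_BGR2GRAY)
Rt=np.array([[np.cos(th),-np.sin(th)],[np.sin(th),np.cos(th)]]).T
for n,p in(('ax',ax),('open',om),('tab',tb),('lock',lm)):
    d=Rt@(p-ax);print(n,p.round(4),'rack',(Rt@(p-O)).round(4),'r',np.linalg.norm(d).round(4),'ang cw from -x',np.arctan2(d[1],-d[0]).round(3))
for n,p in(('b1',(.043,.055)),('b2',(.043,-.025)),('f1',(-.035,.055)),('f2',(-.035,-.025))):print(n,rk(*p).round(4))
for n,u,v,z in(('t1',383,232.6,.045),('t2',467.2,238.2,.045),('j1',391.9,283.4,.068),('j2',468.2,279.4,.068)):print(n,ray(c,u,v,z).round(4))
E
```

```text
ax [0.5405 0.3109] rack [-0.0297  0.1531] r 0.0 ang cw from -x 3.142
open [0.4919 0.3144] rack [-0.0784  0.1556] r 0.0487 ang cw from -x 0.052
tab [0.5085 0.3601] rack [-0.0627  0.2017] r 0.0588 ang cw from -x 0.975
lock [0.5445 0.363 ] rack [-0.0268  0.2053] r 0.0523 ang cw from -x 1.627
b1 [0.6112 0.2113]
b2 [0.6096 0.1313]
f1 [0.5332 0.2129]
f2 [0.5316 0.1329]
t1 [ 0.5603 -0.1545  0.045 ]
t2 [ 0.5483 -0.3578  0.045 ]
j1 [ 0.442  -0.1695  0.068 ]
j2 [ 0.4521 -0.3472  0.068 ]
```

```bash
python3 - <<'E'
from h import *
c=cap('top');im=c['image'][:,:,::-1]
cv2.imwrite('pics/col.png',cv2.resize(im[210:270,145:220],None,fx=10,fy=10,interpolation=cv2.INTER_CUBIC))
print(ray(c,187.2,239.1,.048))
for A in((-.0297,.1531),(-.0334,.1556)):
  A=rk(*A)
  print([((proj(c,[A[0],A[1],z])-[145,210])*10+4.5).round() for z in(.048,.072,.086)])
E
```

```text
[0.54129135 0.31251842 0.048     ]
[array([433., 299.]), array([400., 295.]), array([380., 293.])]
[array([422., 314.]), array([388., 311.]), array([368., 309.])]
```

View pics/col.png

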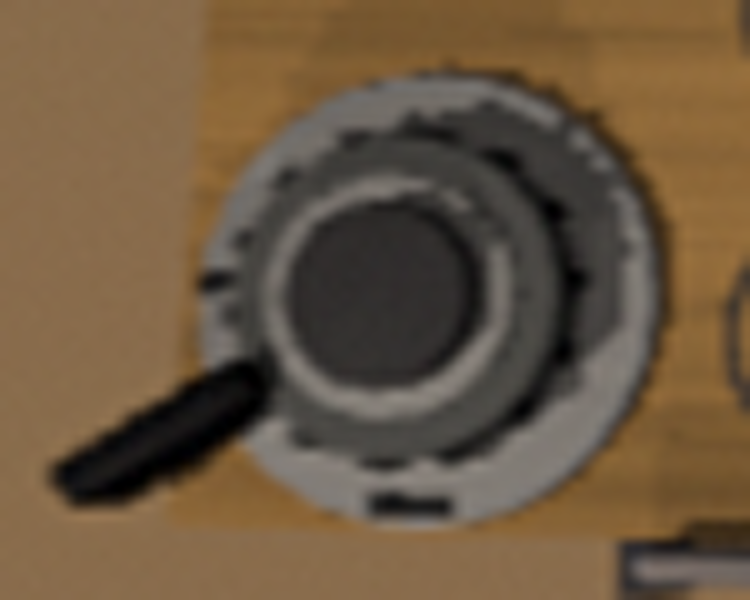

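```bash
cat >> h.py <<'E'
def plan(x,y,z,psi=None):
    s=readout.state();r=R.from_quat(np.array(s['eef_rot'])[[1,2,3,0]]).as_matrix()
    d=r.T@(np.array([x,y,z])-s['ee_pos'])/.15;p=np.degrees(np.arctan2(r[1,0],r[0,0]))
    n=int(np.ceil(np.linalg.norm(d)/.38)) or 1
    print('psi',p.round(2),'tot',d.round(4),'n',n,'per',(d/n).round(4),'tilt',r[2].round(4), 'turn units',None if psi is None else round((p-psi)/45,4))
E
python3 -c "
from h import *
plan(.508,.362,.18,122.7)"
```

```text
psi 20.56 tot [ 4.0183 -4.9017  0.3929] n 17 per [ 0.2364 -0.2883  0.0231] tilt [ 1.e-04 -8.e-04 -1.e+00] turn units -2.2698
```

Emit:
step_arm --pt "0 0 0 0 0 -0.2268" --pt "0 0 0 0 0 -0.2268" --pt "0 0 0 0 0 -0.2268" --pt "0 0 0 0 0 -0.2268" --pt "0 0 0 0 0 -0.2268" --pt "0 0 0 0 0 -0.2268" --pt "0 0 0 0 0 -0.2268" --pt "0 0 0 0 0 -0.2268" --pt "0 0 0 0 0 -0.2268" --pt "0 0 0 0 0 -0.2268" --fingers 0.4

```text
time: 1.5
ee_pos: [0.2019, -0.5383, 0.2385]
eef_rot: [-0.0, 0.478, 0.879, 0.0]
force: [0.4, -0.9, 0.2]
opening: 0.6
```

Emit:
step_arm --pt "0.219 0.275 0 0 0 0" --pt "0.219 0.275 0 0 0 0" --pt "0.219 0.275 0 0 0 0" --pt "0.219 0.275 0 0 0 0" --pt "0.219 0.275 0 0 0 0" --pt "0.219 0.275 0 0 0 0" --pt "0.219 0.275 0 0 0 0" --pt "0.219 0.275 0 0 0 0" --pt "0.219 0.275 0 0 0 0" --pt "0.219 0.275 0 0 0 0" --pt "0.219 0.275 0 0 0 0" --pt "0.219 0.275 0 0 0 0" --pt "0.219 0.275 0 0 0 0" --pt "0.219 0.275 0 0 0 0" --pt "0.219 0.275 0 0 0 0" --pt "0.219 0.275 0 0 0 0" --pt "0.219 0.275 0 0 0 0" --pt "0.219 0.275 0 0 0 0" --pt "0 0 0 0 0 0" --pt "0 0 0 0 0 0"

```text
time: 4.0
ee_pos: [0.5081, 0.3595, 0.2381]
eef_rot: [-0.0, 0.48, 0.877, -0.001]
force: [-0.3, -0.2, 0.4]
opening: 0.601
```

```bash
python3 -c "
from h import *
plan(.508,.362,.066,122.7);print(readout.state()['qpos'].round(2))"
```

```text
psi 122.65 tot [0.0144 0.0096 1.1474] n 4 per [0.0036 0.0024 0.2869] tilt [-1.0e-04 -1.4e-03 -1.0e+00] turn units -0.0012
[ 0.43  0.29  1.48 -0.    1.38 -0.14]
```

Emit:
step_arm --pt "0.004 0.002 0.287 0 0 0" --pt "0.004 0.002 0.287 0 0 0" --pt "0.004 0.002 0.287 0 0 0" --pt "0.003 0.003 0.287 0 0 0" --pt "0 0 0 0 0 0"

```text
time: 4.62
ee_pos: [0.5058, 0.3599, 0.0634]
eef_rot: [-0.002, 0.481, 0.877, -0.003]
force: [-0.6, 0.5, -0.2]
opening: 0.597
```

Emit:
step_arm --pt "0 0 0 0 0 0" --pt "0 0 0 0 0 0" --pt "0 0 0 0 0 0" --pt "0 0 0 0 0 0" --pt "0 0 0 0 0 0" --pt "0 0 0 0 0 0" --fingers 1

```text
time: 5.38
ee_pos: [0.5089, 0.3628, 0.0672]
eef_rot: [0.0, 0.48, 0.877, 0.0]
force: [-0.6, -0.3, 4.7]
opening: 0.133
```

Emit:
step_arm --pt "-0.003 -0.05 0 0 0 -0.156" --pt "-0.003 -0.05 0 0 0 -0.156" --pt "-0.003 -0.05 0 0 0 -0.156" --pt "-0.003 -0.05 0 0 0 -0.156" --pt "0 0 0 0 0 0"

```text
time: 6.0
ee_pos: [0.489, 0.3413, 0.0672]
eef_rot: [0.001, 0.253, 0.967, 0.001]
force: [3.1, 2.0, 2.1]
opening: 0.134
```

Emit:
step_arm --pt "-0.003 -0.05 0 0 0 -0.156" --pt "-0.003 -0.05 0 0 0 -0.156" --pt "-0.003 -0.05 0 0 0 -0.156" --pt "-0.003 -0.05 0 0 0 -0.156" --pt "0 0 0 0 0 0" --pt "0 0 0 0 0 0"

```text
time: 6.75
ee_pos: [0.4821, 0.3146, 0.0672]
eef_rot: [0.002, 0.012, 1.0, 0.002]
force: [6.2, 10.6, -2.2]
opening: 0.133
```

```bash
python3 -c "
from h import *
s=readout.state();print(s['ee_pos'],s['force'],s['ft_torque']);plan(.54-.062,.313,.067,178.8)
c=cap('top');im=c['image'][:,:,::-1]
cv2.imwrite('pics/col2.png',cv2.resize(im[190:290,145:335],None,fx=4,fy=4,interpolation=cv2.INTER_CUBIC))
"
```

```text
[0.4820868  0.31462522 0.06724098] [ 6.22348317 10.55196866 -2.20905498] [ 1.70121651 -1.0549181   0.11483096]
psi 178.59 tot [ 0.027  -0.0115  0.0014] n 1 per [ 0.027  -0.0115  0.0014] tilt [-0.0044  0.0047 -1.    ] turn units -0.0047
```

View pics/col2.png

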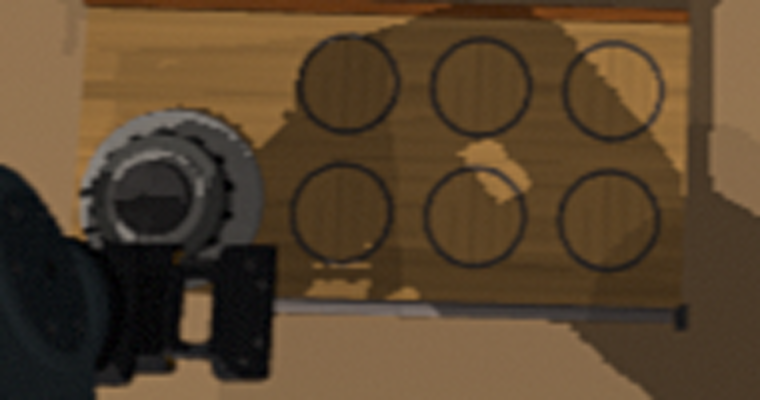

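Reaction of 10 N means the collar is on its open stop, and the guard has dropped. Releasing and going up to look at the tins.

Emit:
step_arm --pt "0 0 0 0 0 0" --pt "0 0 0 0 0 0" --pt "0 0 0 0 0 0" --pt "0 0 0 0 0 0" --pt "0 0 -0.3 0 0 0" --pt "0 0 -0.3 0 0 0" --pt "0 0 -0.3 0 0 0" --pt "0 0 -0.3 0 0 0" --pt "0 0 0 0 0 -0.031" --pt "0 0 0 0 0 0" --fingers 0.5

```text
time: 8.05
ee_pos: [0.4798, 0.3119, 0.2458]
eef_rot: [-0.0, -0.001, 1.0, -0.0]
force: [-1.1, 0.0, -0.4]
opening: 0.502
```

```bash
cat >> h.py <<'E'
def blobs(c,y0=330,y1=520,v0=190,v1=310):
    im=c['image'][:,:,::-1];hsv=cv2.cvtColor(im,cv2.COLOR_BGR2HSV)
    m=((hsv[:,:,1]<75)&(hsv[:,:,2]>30)).astype(np.uint8);M=np.zeros_like(m);M[v0:v1,y0:y1]=m[v0:v1,y0:y1]
    n,l,s,ce=cv2.connectedComponentsWithStats(cv2.morphologyEx(M,cv2.MORPH_OPEN,np.ones((3,3))))
    for i in range(1,n):
        if s[i,4]>60:print(s[i],ce[i].round(1),'z68',ray(c,*ce[i],.068)[:2].round(4),'z45',ray(c,*ce[i],.045)[:2].round(4))
E
python3 -c "
from h import *
c=cap('top','t3.png');blobs(c);plan(.5603,-.1545,.18,180)
im=c['image'][:,:,::-1]
cv2.imwrite('pics/t3c.png',cv2.resize(im[100:350,140:540],None,fx=2,fy=2,interpolation=cv2.INTER_CUBIC))"
```

```text
[371 222  23  22 406] [382.2 232.6] z68 [ 0.5592 -0.1485] z45 [ 0.5604 -0.1526]
[451 228  27  21 475] [464.5 238.2] z68 [ 0.5474 -0.3422] z45 [ 0.5483 -0.3512]
[458 270  21  20 343] [468.1 279.5] z68 [ 0.4518 -0.3471] z45 [ 0.4502 -0.3562]
[382 274  20  20 333] [391.6 283.6] z68 [ 0.4416 -0.1687] z45 [ 0.4398 -0.1733]
psi -179.85 tot [-0.5326 -3.1095  0.435 ] n 9 per [-0.0592 -0.3455  0.0483] tilt [ 2.3e-03 -9.0e-04 -1.0e+00] turn units -7.9967
```

View pics/t3c.png

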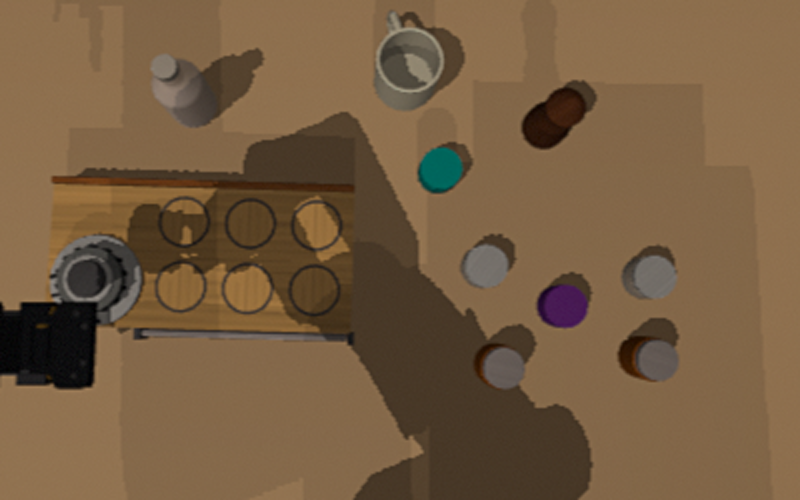

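Emit:
step_arm --pt "-0.059 -0.3455 0 0 0 0" --pt "-0.059 -0.3455 0 0 0 0" --pt "-0.059 -0.3455 0 0 0 0" --pt "-0.059 -0.3455 0 0 0 0" --pt "-0.059 -0.3455 0 0 0 0" --pt "-0.059 -0.3455 0 0 0 0" --pt "-0.059 -0.3455 0 0 0 0" --pt "-0.059 -0.3455 0 0 0 0" --pt "-0.059 -0.3455 0 0 0 0" --pt "0 0 0.3 0 0 0" --pt "0 0 0.3 0 0 0" --pt "0 0 0 0 0 0" --pt "0 0 0 0 0 0" --fingers 0.1

```text
time: 9.72
ee_pos: [0.5615, -0.154, 0.1571]
eef_rot: [-0.0, -0.002, 1.0, -0.0]
force: [1.4, 0.3, -0.0]
opening: 0.9
```

```bash
python3 -c "
from h import *
plan(.5603,-.1545,.012,180);c=cap('top');blobs(c)"
```

```text
psi -179.83 tot [ 0.0081 -0.003   0.9674] n 3 per [ 0.0027 -0.001   0.3225] tilt [ 0. -0. -1.] turn units -7.9962
[  348   190   154   120 10657] [432.1 246.7] z68 [ 0.5271 -0.2653] z45 [ 0.5275 -0.2723]
```

Emit:
step_arm --pt "0.004 0 0.242 0 0 0" --pt "0.004 0 0.242 0 0 0" --pt "0 -0.003 0.242 0 0 0" --pt "0 0 0.242 0 0 0.004" --pt "0 0 0 0 0 0"

```text
time: 10.4
ee_pos: [0.5593, -0.1538, 0.0105]
eef_rot: [-0.001, -0.0, 1.0, 0.001]
force: [0.3, -0.3, 0.5]
opening: 0.899
```

Emit:
step_arm --pt "0 0 0 0 0 0" --pt "0 0 0 0 0 0" --pt "0 0 0 0 0 0" --pt "0 0 0 0 0 0" --pt "0 0 0 0 0 0" --fingers 1

```text
time: 11.02
ee_pos: [0.5611, -0.1547, 0.013]
eef_rot: [0.001, 0.0, 1.0, -0.0]
force: [-1.1, 1.6, 7.6]
opening: 0.584
```

Emit:
step_arm --pt "0 0 -0.3 0 0 0" --pt "0 0 -0.3 0 0 0" --pt "0 0 -0.3 0 0 0" --pt "0 0 -0.2 0 0 0" --pt "0 0 0 0 0 0"

```text
time: 11.65
ee_pos: [0.5615, -0.1552, 0.1791]
eef_rot: [0.003, 0.0, 1.0, -0.001]
force: [-0.1, -0.1, -3.1]
opening: 0.581
```

```bash
python3 -c "
from h import *
plan(.5332,.2129,.12,180)"
```

```text
psi 180.0 tot [0.191  2.4553 0.3866] n 7 per [0.0273 0.3508 0.0552] tilt [-0.0051 -0.0027 -1.    ] turn units -0.0001
```

Emit:
step_arm --pt "0.026 0.35 0 0 0 0" --pt "0.026 0.35 0 0 0 0" --pt "0.026 0.35 0 0 0 0" --pt "0.026 0.35 0 0 0 0" --pt "0.026 0.35 0 0 0 0" --pt "0.026 0.35 0 0 0 0" --pt "0.026 0.355 0 0 0 0" --pt "0 0 0.3 0 0 0" --pt "0 0 0.1 0 0 0" --pt "0 0 0 0 0 0" --pt "0 0 0 0 0 0"

```text
time: 13.02
ee_pos: [0.5337, 0.2132, 0.1172]
eef_rot: [0.001, 0.001, 1.0, 0.0]
force: [0.3, -0.4, -1.9]
opening: 0.588
```

```bash
python3 -c "
from h import *
plan(.5339,.2129,.055,178.84)"
```

```text
psi 179.92 tot [-0.0009 -0.0018  0.4145] n 2 per [-0.0005 -0.0009  0.2072] tilt [-1.2e-03  2.0e-04 -1.0e+00] turn units 0.0239
```

Emit:
step_arm --pt "0 0 0.13 0 0 0" --pt "0 -0.002 0.13 0 0 0" --pt "0 0 0.1 0 0 0" --pt "0 0 0.055 0 0 0" --pt "0 0 0.006 0 0 0" --pt "0 0 0 0 0 0"

```text
time: 13.78
ee_pos: [0.5331, 0.2136, 0.0534]
eef_rot: [0.0, 0.0, 1.0, 0.0]
force: [0.1, 0.1, -2.3]
opening: 0.584
```

Emit:
step_arm --pt "0 -0.002 0.005 0 0 0" --pt "0 -0.002 0.003 0 0 0" --pt "0 0 0 0 0 0"

```text
time: 14.15
ee_pos: [0.5328, 0.2129, 0.0521]
eef_rot: [0.0, 0.0, 1.0, 0.0]
force: [-0.3, -0.3, -2.2]
opening: 0.582
```

Emit:
step_arm --pt "0 0 0 0 0 0" --pt "0 0 0 0 0 0" --pt "0 0 0 0 0 0" --pt "0 0 -0.1 0 0 0" --pt "0 0 -0.2 0 0 0" --pt "0 0 -0.3 0 0 0" --pt "0 0 -0.3 0 0 0" --pt "0 -0.3 0 0 0 0" --pt "0 -0.35 0 0 0 0" --pt "0 -0.35 0 0 0 0" --pt "0 -0.35 0 0 0 0" --pt "0 -0.35 0 0 0 0" --pt "0 0 0 0 0 0" --fingers 0.3

```text
time: 15.78
ee_pos: [0.5331, -0.0455, 0.1883]
eef_rot: [0.001, 0.003, 1.0, -0.001]
force: [-0.1, -0.1, -0.1]
opening: 0.701
```

```bash
cat >> h.py <<'E'
def rb(c):
    im=c['image'][:,:,::-1];hsv=cv2.cvtColor(im,cv2.COLOR_BGR2HSV)
    m=(hsv[:,:,1]<70).astype(np.uint8);M=np.zeros_like(m);M[190:262,215:320]=m[190:262,215:320]
    n,l,s,ce=cv2.connectedComponentsWithStats(cv2.morphologyEx(M,cv2.MORPH_OPEN,np.ones((5,5))))
    for i in range(1,n):
        if s[i,4]>100:
            k=cv2.findContours((l==i).astype(np.uint8),cv2.RETR_EXTERNAL,cv2.CHAIN_APPROX_NONE)[0][0];e,rr=cv2.minEnclosingCircle(k)
            print('rack',s[i],ce[i].round(1),np.round(e,1),round(rr,1),'z85',ray(c,*ce[i],.085)[:2].round(4),'z108',ray(c,*ce[i],.108)[:2].round(4))
E
python3 -c "
from h import *
plan(.5483,-.3578,.15,180)
c=cap('top','t4.png');rb(c);blobs(c)
im=c['image'][:,:,::-1]
cv2.imwrite('pics/t4c.png',np.hstack([cv2.resize(im[190:270,210:320],None,fx=4,fy=4,interpolation=cv2.INTER_CUBIC),cv2.resize(im[220:300,400:490],None,fx=4,fy=4,interpolation=cv2.INTER_CUBIC)]))"
```

```text
psi 179.71 tot [-0.1115 -2.0815  0.2575] n 6 per [-0.0186 -0.3469  0.0429] tilt [-0.0016 -0.0011 -1.    ] turn units -0.0064
rack [295 216  25  46 982] [307.5 240.6] [308.6 237.9] 24.3 z85 [0.5386 0.0262] z108 [0.5379 0.0259]
rack [216 232  26  23 461] [227.8 243. ] [228.5 243. ] 13.1 z85 [0.5318 0.208 ] z108 [0.5313 0.2031]
[ 330  191   92  119 6787] [375.6 246.6] z68 [ 0.5263 -0.1326] z45 [ 0.5267 -0.1363]
[451 228  27  21 475] [464.5 238.2] z68 [ 0.5474 -0.3423] z45 [ 0.5483 -0.3512]
[458 270  21  20 344] [468.2 279.5] z68 [ 0.4518 -0.3472] z45 [ 0.4503 -0.3562]
```

View pics/t4c.png

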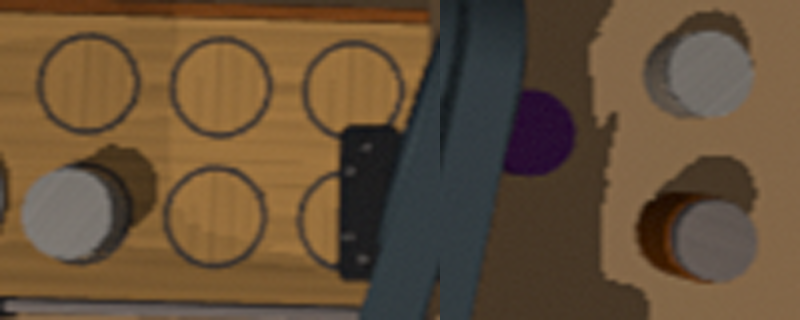

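Emit:
step_arm --pt "-0.018 -0.347 0 0 0 0" --pt "-0.018 -0.347 0 0 0 0" --pt "-0.018 -0.347 0 0 0 0" --pt "-0.019 -0.347 0 0 0 0" --pt "-0.019 -0.347 0 0 0 0" --pt "-0.019 -0.347 0 0 0 0" --pt "0 0 0.3 0 0 0" --pt "0 0 0.2 0 0 0" --pt "0 0 0 0 0 0" --pt "0 0 0 0 0 0" --fingers 0.1

```text
time: 17.08
ee_pos: [0.5507, -0.354, 0.1137]
eef_rot: [0.001, -0.001, 1.0, -0.001]
force: [-0.4, -0.0, 0.7]
opening: 0.899
```

```bash
python3 -c "
from h import *
plan(.5483,-.3578,.012,180)"
```

```text
psi -179.92 tot [ 0.0168 -0.0247  0.678 ] n 2 per [ 0.0084 -0.0123  0.339 ] tilt [-0.0015 -0.0013 -1.    ] turn units -7.9983
```

Emit:
step_arm --pt "0.008 -0.012 0.17 0 0 0" --pt "0.008 -0.012 0.17 0 0 0" --pt "0 0 0.17 0 0 0" --pt "0 0 0.168 0 0 0" --pt "0 0 0 0 0 0"

```text
time: 17.7
ee_pos: [0.547, -0.3573, 0.0103]
eef_rot: [-0.0, -0.0, 1.0, 0.0]
force: [0.5, 0.4, 0.1]
opening: 0.898
```

Emit:
step_arm --pt "0 0 0 0 0 0" --pt "0 0 0 0 0 0" --pt "0 0 0 0 0 0" --pt "0 0 0 0 0 0" --pt "0 0 0 0 0 0" --fingers 1

```text
time: 18.32
ee_pos: [0.5476, -0.3583, 0.0116]
eef_rot: [0.001, 0.0, 1.0, -0.0]
force: [-0.7, 2.0, 6.4]
opening: 0.582
```

Emit:
step_arm --pt "0 0 -0.3 0 0 0" --pt "0 0 -0.3 0 0 0" --pt "0 0 -0.3 0 0 0" --pt "0 0 -0.2 0 0 0" --pt "0 0 0 0 0 0" --pt "0 0 0 0 0 0"

```text
time: 19.08
ee_pos: [0.5461, -0.3573, 0.1733]
eef_rot: [-0.001, 0.0, 1.0, 0.001]
force: [-0.1, -0.2, -3.0]
opening: 0.588
```

```bash
python3 -c "
from h import *
plan(.5322,.1329,.12,180);c=cap('top','t5.png');rb(c)"
```

```text
psi 179.99 tot [0.0929 3.2676 0.3617] n 9 per [0.0103 0.3631 0.0402] tilt [ 0.002   0.0018 -1.    ] turn units -0.0002
rack [216 232  24  23 444] [227.4 243. ] [227.5 243.2] 12.3 z85 [0.532  0.2091] z108 [0.5315 0.2041]
```

Emit:
step_arm --pt "0.01 0.363 0 0 0 0" --pt "0.01 0.363 0 0 0 0" --pt "0.01 0.363 0 0 0 0" --pt "0.01 0.363 0 0 0 0" --pt "0.01 0.363 0 0 0 0" --pt "0.01 0.363 0 0 0 0" --pt "0.01 0.363 0 0 0 0" --pt "0.01 0.363 0 0 0 0" --pt "0.015 0.363 0 0 0 0" --pt "0 0 0.2 0 0 0" --pt "0 0 0.16 0 0 0" --pt "0 0 0 0 0 0" --pt "0 0 0 0 0 0"

```text
time: 20.75
ee_pos: [0.5327, 0.1319, 0.1211]
eef_rot: [-0.0, 0.0, 1.0, -0.0]
force: [0.6, 0.7, -0.5]
opening: 0.581
```

```bash
python3 -c "
from h import *
plan(.5318,.1329,.0518,180)"
```

```text
psi 179.97 tot [0.0059 0.0069 0.4621] n 2 per [0.0029 0.0034 0.2311] tilt [ 8.e-04 -0.e+00 -1.e+00] turn units -0.0006
```

Emit:
step_arm --pt "0.004 0.005 0.15 0 0 0" --pt "0.002 0.002 0.15 0 0 0" --pt "0 0 0.1 0 0 0" --pt "0 0 0.05 0 0 0" --pt "0 0 0.008 0 0 0" --pt "0 0 0 0 0 0" --pt "0 0 0 0 0 0"

```text
time: 21.62
ee_pos: [0.5324, 0.1331, 0.0533]
eef_rot: [0.001, 0.0, 1.0, 0.0]
force: [0.1, 0.5, -0.9]
opening: 0.581
```

Emit:
step_arm --pt "0 0 0 0 0 0" --pt "0 0 0 0 0 0" --pt "0 0 0 0 0 0" --pt "0 0 -0.1 0 0 0" --pt "0 0 -0.2 0 0 0" --pt "0 0 -0.3 0 0 0" --pt "0 0 -0.3 0 0 0" --pt "0 0 0 0 0 0" --pt "0 0 0 0 0 0" --fingers 0.35

```text
time: 22.75
ee_pos: [0.5316, 0.1331, 0.1877]
eef_rot: [0.0, 0.0, 1.0, -0.0]
force: [0.2, -0.5, -0.4]
opening: 0.652
```

```bash
python3 -c "
from h import *
plan(.442,-.1695,.15,180)
c=cap('top');blobs(c)"
```

```text
psi 179.99 tot [ 0.5974 -2.0173  0.2511] n 6 per [ 0.0996 -0.3362  0.0418] tilt [-2.e-04 -0.e+00 -1.e+00] turn units -0.0001
[458 270  21  20 343] [468.1 279.5] z68 [ 0.4518 -0.3471] z45 [ 0.4503 -0.3561]
[382 274  20  20 323] [391.6 283.5] z68 [ 0.4417 -0.1687] z45 [ 0.44   -0.1733]
```

Emit:
step_arm --pt "0.1 -0.336 0 0 0 0" --pt "0.1 -0.336 0 0 0 0" --pt "0.1 -0.336 0 0 0 0" --pt "0.1 -0.336 0 0 0 0" --pt "0.1 -0.336 0 0 0 0" --pt "0.1 -0.336 0 0 0 0" --pt "0 0 0.2 0 0 0" --pt "0 0 0.2 0 0 0" --pt "0 0 0 0 0 0" --pt "0 0 0 0 0 0" --fingers 0.1

```text
time: 24.05
ee_pos: [0.4419, -0.1691, 0.1277]
eef_rot: [-0.0, -0.0, 1.0, 0.0]
force: [0.5, 0.5, 1.0]
opening: 0.901
```

```bash
python3 -c "
from h import *
plan(.4418,-.1692,.016,180);c=cap('top');rb(c)"
```

```text
psi -179.99 tot [-1.000e-04 -8.000e-04  7.447e-01] n 2 per [-0.     -0.0004  0.3723] tilt [ 6.e-04  5.e-04 -1.e+00] turn units -7.9998
rack [216 232  24  23 448] [227.5 243. ] [227.5 243.5] 12.3 z85 [0.5319 0.2089] z108 [0.5314 0.2039]
rack [251 232  23  22 427] [262.  242.5] [262.5 243. ] 12.4 z85 [0.5335 0.1304] z108 [0.533  0.1274]
```

Emit:
step_arm --pt "0 0 0.2 0 0 0" --pt "0 0 0.2 0 0 0" --pt "0 0 0.2 0 0 0" --pt "0 0 0.145 0 0 0" --pt "0 0 0 0 0 0"

```text
time: 24.72
ee_pos: [0.4415, -0.1688, 0.0155]
eef_rot: [-0.001, -0.0, 1.0, 0.0]
force: [0.7, -0.0, -0.1]
opening: 0.899
```

Emit:
step_arm --pt "0 0 0 0 0 0" --pt "0 0 0 0 0 0" --pt "0 0 0 0 0 0" --pt "0 0 0 0 0 0" --pt "0 0 0 0 0 0" --fingers 1

```text
time: 25.35
ee_pos: [0.4425, -0.1695, 0.0167]
eef_rot: [0.001, 0.0, 1.0, -0.0]
force: [-0.8, 2.4, 6.5]
opening: 0.585
```

Emit:
step_arm --pt "0 0 -0.3 0 0 0" --pt "0 0 -0.3 0 0 0" --pt "0 0 -0.3 0 0 0" --pt "0 0 -0.3 0 0 0" --pt "0 0 0 0 0 0" --pt "0 0 0 0 0 0"

```text
time: 26.1
ee_pos: [0.4411, -0.1689, 0.1948]
eef_rot: [-0.001, 0.0, 1.0, 0.0]
force: [0.3, 0.1, -3.0]
opening: 0.578
```

```bash
python3 -c "
from h import *
plan(.6112,.2113,.19,180)"
```

```text
psi 179.99 tot [-1.1334  2.5346  0.0323] n 8 per [-0.1417  0.3168  0.004 ] tilt [ 1.3e-03  8.0e-04 -1.0e+00] turn units -0.0002
```

Emit:
step_arm --pt "-0.142 0.317 0 0 0 0" --pt "-0.142 0.317 0 0 0 0" --pt "-0.142 0.317 0 0 0 0" --pt "-0.142 0.317 0 0 0 0" --pt "-0.142 0.317 0 0 0 0" --pt "-0.142 0.317 0 0 0 0" --pt "-0.142 0.317 0 0 0 0" --pt "-0.14 0.317 0 0 0 0" --pt "0 0 0.2 0 0 0" --pt "0 0 0.2 0 0 0" --pt "0 0 0 0 0 0" --pt "0 0 0 0 0 0"

```text
time: 27.6
ee_pos: [0.6118, 0.2109, 0.1354]
eef_rot: [-0.001, 0.0, 1.0, -0.0]
force: [0.7, 0.8, -1.8]
opening: 0.584
```

```bash
python3 -c "
from h import *
plan(.6115,.2115,.0567,180)"
```

```text
psi 179.97 tot [0.0012 0.0043 0.5247] n 2 per [0.0006 0.0021 0.2623] tilt [ 1.2e-03 -1.0e-04 -1.0e+00] turn units -0.0006
```

Emit:
step_arm --pt "0 0.004 0.18 0 0 0" --pt "0 0 0.17 0 0 0" --pt "0 0 0.1 0 0 0" --pt "0 0 0.06 0 0 0" --pt "0 0 0.014 0 0 0" --pt "0 0 0.002 0 0 0" --pt "0 0 0 0 0 0"

```text
time: 28.48
ee_pos: [0.6126, 0.2118, 0.0578]
eef_rot: [0.001, 0.0, 1.0, 0.0]
force: [-0.8, 0.4, -2.2]
opening: 0.587
```

Emit:
step_arm --pt "0 0 0 0 0 0" --pt "0 0 0 0 0 0" --pt "0 0 0 0 0 0" --pt "0 0 -0.1 0 0 0" --pt "0 0 -0.2 0 0 0" --pt "0 0 -0.3 0 0 0" --pt "0 0 -0.3 0 0 0" --pt "0 0 0 0 0 0" --pt "0 0 0 0 0 0" --fingers 0.3

```text
time: 29.6
ee_pos: [0.6118, 0.2116, 0.1922]
eef_rot: [0.0, 0.0, 1.0, 0.0]
force: [-0.3, 0.5, 0.4]
opening: 0.697
```

```bash
python3 -c "
from h import *
plan(.4519,-.3472,.15,180)
c=cap('top');blobs(c)"
```

```text
psi 179.99 tot [ 1.0658 -3.7257  0.2812] n 11 per [ 0.0969 -0.3387  0.0256] tilt [-4.e-04  0.e+00 -1.e+00] turn units -0.0001
[458 270  21  20 344] [468.2 279.5] z68 [ 0.4518 -0.3471] z45 [ 0.4503 -0.3562]
```

Emit:
step_arm --pt "0.097 -0.339 0 0 0 0" --pt "0.097 -0.339 0 0 0 0" --pt "0.097 -0.339 0 0 0 0" --pt "0.097 -0.339 0 0 0 0" --pt "0.097 -0.339 0 0 0 0" --pt "0.097 -0.339 0 0 0 0" --pt "0.097 -0.339 0 0 0 0" --pt "0.097 -0.339 0 0 0 0" --pt "0.097 -0.339 0 0 0 0" --pt "0.097 -0.339 0 0 0 0" --pt "0.096 -0.336 0 0 0 0" --pt "0 0 0.2 0 0 0" --pt "0 0 0.2 0 0 0" --pt "0 0 0 0 0 0" --pt "0 0 0 0 0 0" --fingers 0.1

```text
time: 31.52
ee_pos: [0.4521, -0.3471, 0.1321]
eef_rot: [-0.0, -0.0, 1.0, 0.0]
force: [-0.3, 0.1, 0.6]
opening: 0.902
```

```bash
python3 -c "
from h import *
plan(.4519,-.3472,.016,180);c=cap('top','t6.png');rb(c)
im=c['image'][:,:,::-1]
cv2.imwrite('pics/t6c.png',cv2.resize(im[170:280,145:335],None,fx=4,fy=4,interpolation=cv2.INTER_CUBIC))"
```

```text
psi -180.0 tot [ 0.001  -0.0009  0.774 ] n 3 per [ 0.0003 -0.0003  0.258 ] tilt [ 3.e-04  4.e-04 -1.e+00] turn units -7.9999
rack [217 198  20  20 334] [226.4 207.5] [226.2 207.5] 10.4 z85 [0.6134 0.2143] z108 [0.6108 0.2091]
rack [216 232  24  23 450] [227.5 243. ] [227.9 243.7] 12.8 z85 [0.5319 0.2087] z108 [0.5314 0.2038]
rack [251 232  23  22 431] [262.  242.6] [262.7 243.2] 12.4 z85 [0.5335 0.1303] z108 [0.5329 0.1273]
```

View pics/t6c.png

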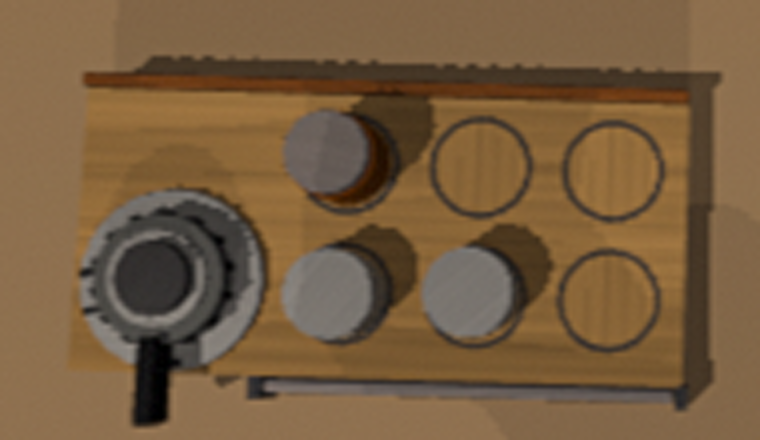

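The crop shows both tins and jar 1 centred on their rings, and the tab at the open bar (150,385). Picking the last jar.

Emit:
step_arm --pt "0 0 0.2 0 0 0" --pt "0 0 0.2 0 0 0" --pt "0 0 0.2 0 0 0" --pt "0 0 0.172 0 0 0" --pt "0 0 0 0 0 0"

```text
time: 32.2
ee_pos: [0.4516, -0.3464, 0.0154]
eef_rot: [-0.001, -0.0, 1.0, 0.001]
force: [0.1, 0.5, 0.1]
opening: 0.901
```

Emit:
step_arm --pt "0 0 0 0 0 0" --pt "0 0 0 0 0 0" --pt "0 0 0 0 0 0" --pt "0 0 0 0 0 0" --pt "0 0 0 0 0 0" --fingers 1

```text
time: 32.83
ee_pos: [0.4526, -0.3478, 0.0173]
eef_rot: [0.001, 0.0, 1.0, -0.001]
force: [-0.8, 1.0, 6.3]
opening: 0.585
```

Emit:
step_arm --pt "0 0 -0.3 0 0 0" --pt "0 0 -0.3 0 0 0" --pt "0 0 -0.3 0 0 0" --pt "0 0 -0.3 0 0 0" --pt "0 0 0 0 0 0" --pt "0 0 0 0 0 0"

```text
time: 33.58
ee_pos: [0.4512, -0.3464, 0.1944]
eef_rot: [-0.001, 0.0, 1.0, 0.001]
force: [-1.5, -0.1, -2.6]
opening: 0.58
```

```bash
python3 -c "
from h import *
plan(.6100,.1318,.19,180)"
```

```text
psi 179.99 tot [-1.0579  3.188   0.0335] n 9 per [-0.1175  0.3542  0.0037] tilt [ 0.0017  0.002  -1.    ] turn units -0.0003
```

Emit:
step_arm --pt "-0.1175 0.354 0 0 0 0" --pt "-0.1175 0.354 0 0 0 0" --pt "-0.1175 0.354 0 0 0 0" --pt "-0.1175 0.354 0 0 0 0" --pt "-0.1175 0.354 0 0 0 0" --pt "-0.1175 0.354 0 0 0 0" --pt "-0.1175 0.354 0 0 0 0" --pt "-0.1175 0.354 0 0 0 0" --pt "-0.1175 0.354 0 0 0 0" --pt "0 0 0 0 0 0" --pt "0 0 0.2 0 0 0" --pt "0 0 0 0 0 0" --pt "0 0 0 0 0 0"

```text
time: 35.2
ee_pos: [0.6102, 0.1299, 0.1655]
eef_rot: [-0.001, 0.001, 1.0, -0.0]
force: [0.2, -1.0, -3.0]
opening: 0.583
```

```bash
python3 -c "
from h import *
plan(.6100,.1316,.0575,180)"
```

```text
psi 179.94 tot [2.00e-04 1.15e-02 7.20e-01] n 2 per [1.0e-04 5.8e-03 3.6e-01] tilt [ 1.8e-03 -2.0e-04 -1.0e+00] turn units -0.0013
```

Emit:
step_arm --pt "0 0.009 0.2 0 0 0" --pt "0 0 0.2 0 0 0" --pt "0 0 0.15 0 0 0" --pt "0 0 0.1 0 0 0" --pt "0 0 0.05 0 0 0" --pt "0 0 0.02 0 0 0" --pt "0 0 0 0 0 0" --pt "0 0 0 0 0 0"

```text
time: 36.2
ee_pos: [0.6113, 0.1321, 0.0589]
eef_rot: [0.001, 0.0, 1.0, 0.0]
force: [0.2, -0.4, -2.5]
opening: 0.582
```

Emit:
step_arm --pt "0 0 0 0 0 0" --pt "0 0 0 0 0 0" --pt "0 0 0 0 0 0" --pt "0 0 -0.1 0 0 0" --pt "0 0 -0.2 0 0 0" --pt "0 0 -0.3 0 0 0" --pt "0 0 -0.3 0 0 0" --pt "0 0 0 0 0 0" --pt "0 0 0 0 0 0" --fingers 0.35

```text
time: 37.33
ee_pos: [0.6105, 0.132, 0.1934]
eef_rot: [0.0, 0.0, 1.0, -0.0]
force: [-0.9, -0.0, -0.9]
opening: 0.648
```

```bash
python3 -c "
from h import *
plan(.4785,.3127,.18,178.8)"
```

```text
psi 179.99 tot [0.8803 1.2044 0.0893] n 4 per [0.2201 0.3011 0.0223] tilt [-4.e-04 -0.e+00 -1.e+00] turn units 0.0265
```

Emit:
step_arm --pt "0.22 0.302 0 0 0 0.0265" --pt "0.22 0.302 0 0 0 0" --pt "0.22 0.302 0 0 0 0" --pt "0.22 0.302 0 0 0 0" --pt "0 0 0 0 0 0" --pt "0 0 0 0 0 0" --pt "0 0 0 0 0 0" --fingers 0.5

```text
time: 38.2
ee_pos: [0.4821, 0.3141, 0.1925]
eef_rot: [-0.0, 0.011, 1.0, -0.0]
force: [-0.9, -0.2, -1.2]
opening: 0.501
```

```bash
python3 -c "
from h import *
plan(.4788,.3131,.066,178.8)
c=cap('top','t7.png');rb(c);blobs(c);im=c['image'][:,:,::-1]
cv2.imwrite('pics/t7c.png',cv2.resize(im[180:270,205:325],None,fx=6,fy=6,interpolation=cv2.INTER_CUBIC))"
```

```text
psi 178.71 tot [ 0.0213 -0.0065  0.8433] n 3 per [ 0.0071 -0.0022  0.2811] tilt [ 8.e-04 -6.e-04 -1.e+00] turn units -0.0021
rack [217 198  20  20 321] [226.2 207.5] [226.2 207.4] 10.3 z85 [0.6134 0.2146] z108 [0.6108 0.2094]
rack [252 199  20  20 329] [261.5 208.5] [261.3 208.7] 10.4 z85 [0.6119 0.1333] z108 [0.6093 0.1303]
rack [216 232  26  23 456] [227.9 243. ] [228.5 243. ] 13.1 z85 [0.5319 0.2078] z108 [0.5314 0.2029]
rack [253 246  24  16 325] [264.6 254.3] [264.5 256.1] 11.9 z85 [0.5068 0.1237] z108 [0.5069 0.1209]
```

View pics/t7c.png

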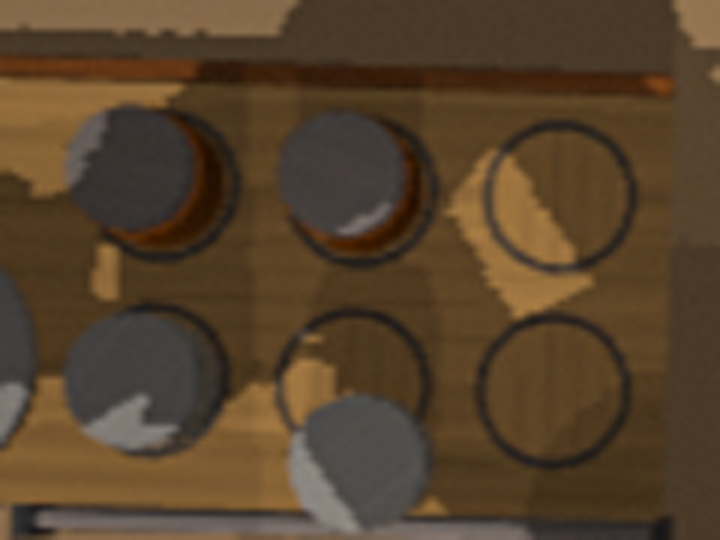

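Tin 2 has been knocked aside: its top is now at about crop (360,462), off its front2 ring. The other three stand well. I'll re-place it.

```bash
python3 -c "
from h import *
c=cap('top');p=ray(c,264.6,256.6,.085);print(p,ray(c,226.3,243.1,.085))
plan(p[0],p[1],.19,180)"
```

```text
[0.50170289 0.12357823 0.085     ] [0.53167601 0.21152337 0.085     ]
psi 178.69 tot [-0.1584 -1.2671  0.0189] n 4 per [-0.0396 -0.3168  0.0047] tilt [ 4.e-04 -3.e-04 -1.e+00] turn units -0.0292
```

Emit:
step_arm --pt "-0.039 -0.316 0 0 0 0" --pt "-0.039 -0.316 0 0 0 0" --pt "-0.039 -0.316 0 0 0 0" --pt "-0.039 -0.316 0 0 0 0" --pt "0 0 0.2 0 0 -0.029" --pt "0 0 0.2 0 0 0" --pt "0 0 0 0 0 0" --pt "0 0 0 0 0 0" --fingers 0.18

```text
time: 39.3
ee_pos: [0.5018, 0.1249, 0.1341]
eef_rot: [0.001, -0.001, 1.0, -0.0]
force: [0.1, 0.1, 0.6]
opening: 0.822
```

```bash
python3 -c "
from h import *
plan(.5017,.1236,.052,180)
c=cap('scene');im=c['image'][:,:,::-1]
cv2.imwrite('pics/s8.png',cv2.resize(im[110:230,250:410],None,fx=5,fy=5,interpolation=cv2.INTER_CUBIC))"
```

```text
psi -179.93 tot [ 0.0011 -0.0086  0.5474] n 2 per [ 0.0005 -0.0043  0.2737] tilt [-0.0011 -0.     -1.    ] turn units -7.9984
```

View pics/s8.png

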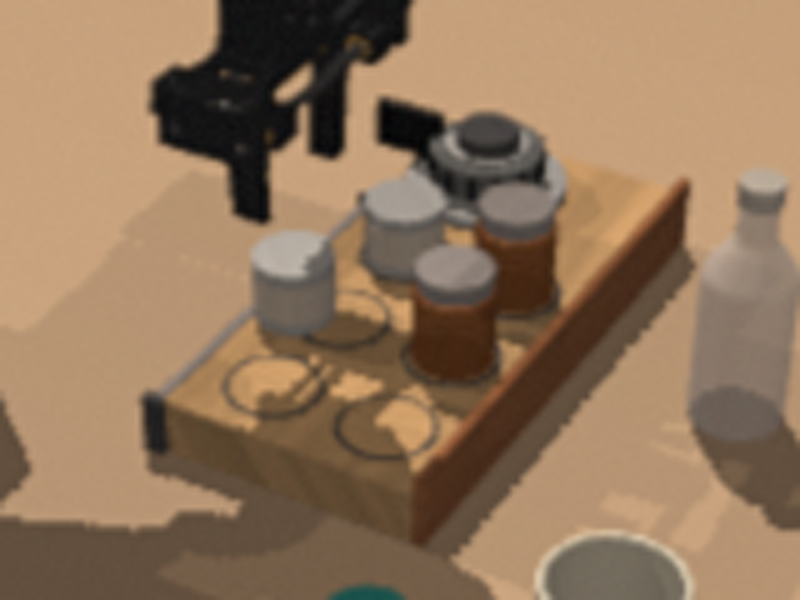

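Emit:
step_arm --pt "0 -0.008 0.15 0 0 0" --pt "0 0 0.15 0 0 0" --pt "0 0 0.15 0 0 0" --pt "0 0 0.095 0 0 0" --pt "0 0 0 0 0 0"

```text
time: 39.98
ee_pos: [0.5008, 0.1241, 0.0512]
eef_rot: [-0.0, -0.001, 1.0, -0.0]
force: [-0.1, -0.5, 0.5]
opening: 0.818
```

Emit:
step_arm --pt "0 0 0 0 0 0" --pt "0 0 0 0 0 0" --pt "0 0 0 0 0 0" --pt "0 0 0 0 0 0" --pt "0 0 0 0 0 0" --fingers 1

```text
time: 40.6
ee_pos: [0.5018, 0.1242, 0.0523]
eef_rot: [0.001, -0.001, 1.0, 0.0]
force: [-0.7, 0.1, 5.6]
opening: 0.583
```

Emit:
step_arm --pt "0 0 -0.15 0 0 0" --pt "0 0 -0.15 0 0 0" --pt "0 0 0 0 0 0" --pt "-0.1 0.03 0 0 0 0" --pt "-0.1 0.03 0 0 0 0" --pt "0 0 0 0 0 0" --pt "0 0 0 0 0 0"

```text
time: 41.48
ee_pos: [0.5297, 0.133, 0.0952]
eef_rot: [-0.001, -0.001, 1.0, -0.0]
force: [-0.4, -0.8, -2.1]
opening: 0.581
```

```bash
python3 -c "
from h import *
plan(.5318,.1331,.0525,180)"
```

```text
psi -179.89 tot [-0.0144  0.001   0.2849] n 1 per [-0.0144  0.001   0.2849] tilt [ 2.3e-03 -2.0e-04 -1.0e+00] turn units -7.9975
```

Emit:
step_arm --pt "-0.01 0 0.1 0 0 0" --pt "0 0 0.1 0 0 0" --pt "0 0 0.06 0 0 0" --pt "0 0 0.025 0 0 0" --pt "0 0 0.007 0 0 0" --pt "0 0 0 0 0 0" --pt "0 0 0 0 0 0"

```text
time: 42.35
ee_pos: [0.5328, 0.1331, 0.0529]
eef_rot: [0.0, -0.001, 1.0, 0.0]
force: [-0.4, 0.1, -1.2]
opening: 0.582
```

Emit:
step_arm --pt "0 0 0 0 0 0" --pt "0 0 0 0 0 0" --pt "0 0 0 0 0 0" --pt "0 0 -0.1 0 0 0" --pt "0 0 -0.2 0 0 0" --pt "0 0 -0.3 0 0 0" --pt "0 0 -0.3 0 0 0" --pt "0.09 0.3 0 0 0 0" --pt "0.09 0.3 0 0 0 0" --pt "0.09 0.3 0 0 0 0" --pt "0.09 0.3 0 0 0 0.026" --pt "0 0 0 0 0 0" --pt "0 0 0 0 0 0" --pt "0 0 0 0 0 0" --fingers 0.35

```text
time: 44.1
ee_pos: [0.4787, 0.3119, 0.1879]
eef_rot: [0.0, 0.01, 1.0, -0.0]
force: [-0.1, -0.4, -0.5]
opening: 0.654
```

```bash
python3 -c "
from h import *
plan(.4788,.3131,.066,178.8)
c=cap('top','t9.png');rb(c);im=c['image'][:,:,::-1]
cv2.imwrite('pics/t9c.png',cv2.resize(im[180:270,205:325],None,fx=6,fy=6,interpolation=cv2.INTER_CUBIC))"
```

```text
psi 178.86 tot [-3.000e-04  7.800e-03  8.126e-01] n 3 per [-1.000e-04  2.600e-03  2.709e-01] tilt [-3.e-04 -2.e-04 -1.e+00] turn units 0.0014
rack [217 198  20  20 323] [226.2 207.6] [226.2 207.4] 10.3 z85 [0.6132 0.2146] z108 [0.6107 0.2095]
rack [252 199  20  20 327] [261.4 208.5] [261.2 208.6] 10.4 z85 [0.6119 0.1334] z108 [0.6093 0.1304]
rack [216 232  24  23 441] [227.5 243. ] [227.5 243.5] 12.3 z85 [0.532  0.2087] z108 [0.5315 0.2037]
rack [251 232  23  23 435] [262.1 242.8] [262.7 243.2] 12.4 z85 [0.5329 0.1301] z108 [0.5323 0.1271]
```

View pics/t9c.png

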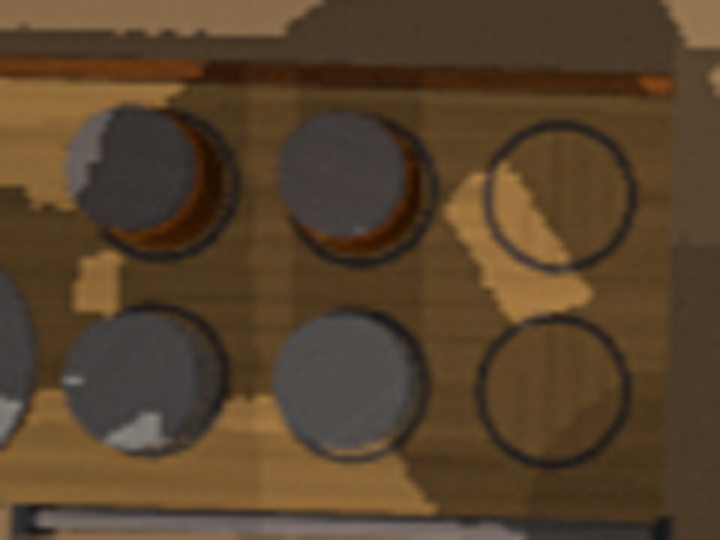

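Emit:
step_arm --pt "0 0.007 0.2 0 0 0" --pt "0 0 0.25 0 0 0" --pt "0 0 0.2 0 0 0" --pt "0 0 0.16 0 0 0" --pt "0 0 0 0 0 0" --pt "0 0 0 0 0 0"

```text
time: 44.9
ee_pos: [0.4791, 0.3138, 0.0671]
eef_rot: [0.001, 0.01, 1.0, 0.0]
force: [-0.2, -0.9, -0.3]
opening: 0.65
```

Emit:
step_arm --pt "0 0 0 0 0 0" --pt "0 0 0 0 0 0" --pt "0 0 0 0 0 0" --pt "0 0 0 0 0 0" --pt "0 0 0 0 0 0" --pt "0 0 0 0 0 0" --fingers 1

```text
time: 45.65
ee_pos: [0.4782, 0.3148, 0.0662]
eef_rot: [0.0, 0.009, 1.0, 0.001]
force: [0.3, 5.8, -0.4]
opening: 0.138
```

Emit:
step_arm --pt "-0.003 0.0525 0 0 0 0.162" --pt "-0.003 0.0525 0 0 0 0.162" --pt "-0.003 0.0525 0 0 0 0.162" --pt "-0.003 0.0525 0 0 0 0.162" --pt "0 0 0 0 0 0"

```text
time: 46.28
ee_pos: [0.4865, 0.3448, 0.0661]
eef_rot: [0.0, 0.26, 0.966, 0.0]
force: [-0.7, 4.2, 0.4]
opening: 0.129
```

```bash
python3 -c "
from h import *
s=readout.state();print(s['ee_pos'],s['force']);plan(.5,.3,.066,98.6)
A=np.array([.5408,.3115]);d=s['ee_pos'][:2]-A;print(np.linalg.norm(d),np.degrees(np.arctan2(d[1],d[0])))"
```

```text
[0.4865261  0.34482799 0.06614072] [-0.68337779  4.16049581  0.36614532]
psi 149.87 tot [-0.2277 -0.2134  0.0008] n 1 per [-0.2277 -0.2134  0.0008] tilt [-0.e+00  8.e-04 -1.e+00] turn units 1.1394
0.0636899574113419 148.44714680425938
```

Emit:
step_arm --pt "-0.003 0.0525 0 0 0 0.162" --pt "-0.003 0.0525 0 0 0 0.162" --pt "-0.003 0.0525 0 0 0 0.162" --pt "-0.003 0.0525 0 0 0 0.162" --pt "-0.003 0.0525 0 0 0 0.162" --pt "-0.003 0.0525 0 0 0 0.162" --pt "0 0 0 0 0 0" --pt "0 0 0 0 0 0"

```text
time: 47.28
ee_pos: [0.5231, 0.3735, 0.0662]
eef_rot: [-0.0, 0.6, 0.8, 0.001]
force: [1.5, 6.4, -1.8]
opening: 0.131
```

```bash
python3 -c "
from h import *
s=readout.state();print(s['ee_pos'],s['force']);plan(.5,.3,.066,98.7)
A=np.array([.5408,.3128]);d=s['ee_pos'][:2]-A;print(np.linalg.norm(d),np.degrees(np.arctan2(d[1],d[0])))"
```

```text
[0.52305862 0.37353714 0.0662404 ] [ 1.45061531  6.44379834 -1.76366013]
psi 106.21 tot [-0.4278 -0.2845  0.0006] n 2 per [-0.2139 -0.1422  0.0003] tilt [ 0.0013  0.0017 -1.    ] turn units 0.1669
0.06327524279033793 106.28314125497283
```

Emit:
step_arm --pt "-0.003 0.054 0 0 0 0.165" --pt "0 0 0 0 0 0" --pt "0 0 0 0 0 0" --pt "0 0 0 0 0 0"

```text
time: 47.78
ee_pos: [0.531, 0.3753, 0.0662]
eef_rot: [-0.0, 0.651, 0.759, 0.001]
force: [2.2, 6.2, -1.8]
opening: 0.131
```

```bash
python3 -c "
from h import *
s=readout.state();print(s['ee_pos'],s['force']);plan(.5,.3,.066,98.7)
A=np.array([.5408,.3128]);d=s['ee_pos'][:2]-A;print(np.linalg.norm(d),np.degrees(np.arctan2(d[1],d[0])))"
```

```text
[0.53102331 0.3753251  0.0662472 ] [ 2.15716771  6.17737103 -1.81346783]
psi 98.79 tot [-4.647e-01 -2.811e-01  4.000e-04] n 2 per [-2.323e-01 -1.405e-01  2.000e-04] tilt [ 0.0016  0.0017 -1.    ] turn units 0.0019
0.06328484514160855 98.88705232964944
```

Angle is about 1.397 rad by the tool. I'll release, rise, swing clear and inspect.

Emit:
step_arm --pt "0 0 0 0 0 0" --pt "0 0 0 0 0 0" --pt "0 0 0 0 0 0" --pt "0 0 -0.2 0 0 0" --pt "0 0 -0.3 0 0 0" --pt "0 0 -0.3 0 0 0" --pt "0 0 -0.3 0 0 0" --pt "0 -0.3 0 0 0 0" --pt "0 -0.35 0 0 0 0" --pt "0 -0.35 0 0 0 0" --pt "0 -0.3 0 0 0 0" --pt "0 0 0 0 0 0" --pt "0 0 0 0 0 0" --fingers 0.5

```text
time: 49.4
ee_pos: [0.3386, 0.3456, 0.2316]
eef_rot: [0.0, 0.652, 0.758, 0.001]
force: [-0.2, 0.6, -0.6]
opening: 0.5
```

```bash
python3 -c "
from h import *
s=readout.state();print(s['ee_pos'])
c=cap('top','t10.png');rb(c);im=c['image'][:,:,::-1]
a=cv2.resize(im[200:270,145:235],None,fx=8,fy=8,interpolation=cv2.INTER_CUBIC)
cv2.imwrite('pics/t10c.png',a)
c=cap('scene');im=c['image'][:,:,::-1]
cv2.imwrite('pics/s10.png',cv2.resize(im[110:230,250:410],None,fx=5,fy=5,interpolation=cv2.INTER_CUBIC))"
```

```text
[0.33864801 0.34558958 0.23162218]
rack [217 198  20  20 334] [226.4 207.5] [226.2 207.5] 10.4 z85 [0.6134 0.2143] z108 [0.6108 0.2091]
rack [252 199  20  20 333] [261.5 208.5] [261.2 208.5] 10.4 z85 [0.6118 0.1334] z108 [0.6092 0.1304]
rack [216 232  24  23 446] [227.5 242.9] [227.5 243.5] 12.3 z85 [0.532  0.2088] z108 [0.5315 0.2039]
rack [251 232  23  23 440] [262.  242.9] [262.1 242.9] 12.4 z85 [0.5327 0.1302] z108 [0.5322 0.1272]
```

View pics/t10c.png

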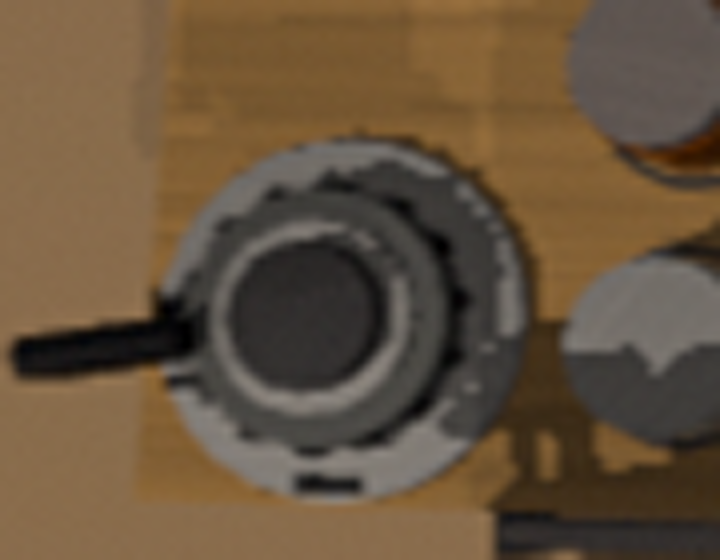

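View pics/s10.png

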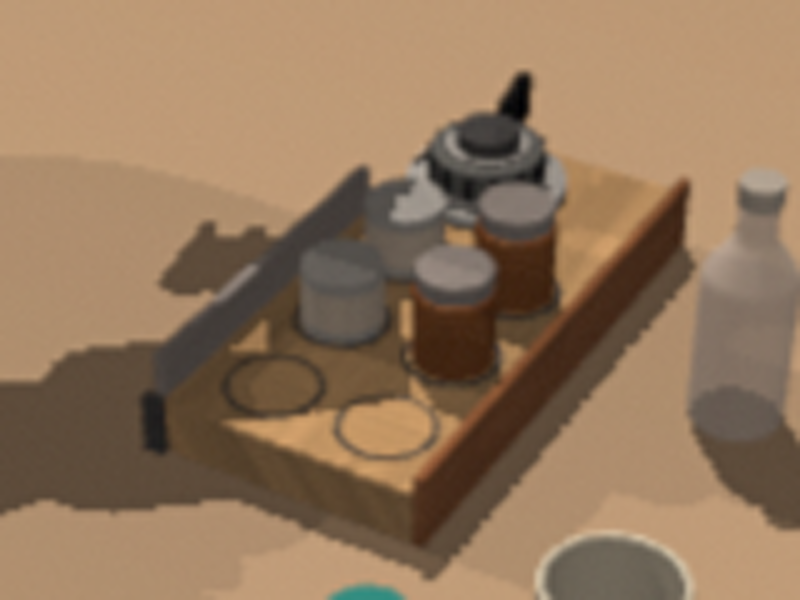

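The tab stands between the two locked lines (crop (165,298) and (180,382), tab at about (178,338)). The guard is up and all four pieces are on their rings. Handing in.

```bash
python3 -c "
from h import *
print(job.close_job())"
```

```text
the job is handed in; nothing more can be done
None
```

The job is finished and handed in at about 49 s of the 208 s allowed; the interface gave no verdict.

- **Collar, first turn:** I turned it back to its open stop, and the guard dropped.
- **Restocking:** Two tins and two jars were present. The tins stand on front1 and front2, the jars on back1 and back2. I left the purple and turquoise lookalikes, soap, mug and pepper mill alone.
- **Mended:** Tin 2 was knocked about 3 cm off front2 partway through. A check before locking caught it, and I put it back on its ring.
- **Collar, locking:** I turned it to about 1.40 rad, judged by the tool's angle.

**Last checks:** The final pictures show the tab between the two locked lines, the guard up, and all four pieces upright on their rings. Both jars measured within about 2 mm of their ring centres. The tins' automatic readings came out up to about 4 mm off. I put most of that down to the visible tin side pulling the reading; a hand reading of tin 1 gave about 2 mm. I did not re-measure the soap, mug or mill at the end.

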